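# Pin the sliding guide of a paper-squaring board with a quarter-turn thumbscrew

### The job

Fasten the sliding paper guide to the squaring board: take the thumbscrew from its caddy, put it through the guide's slot, line that slot up by feel with the hidden slot of the nut strip below so that the screw goes fully home through both, then give it a quarter turn (either way) so that it locks, and let go. Work gently, never pressing on the board hard, and leave the mug, the stapler and the glue stick where they stand.

Things in the scene. Friction and masses are not known exactly. Their poses are not given: they have to be found in the camera images.
- board: Green paper-squaring board, 150 (x) x 200 (y) x 22 mm, fixed to the desk, with a blue back stop 45 mm high along its far (+x) edge. Origin: centre of the underside; z up, y along the guide's travel, x away from the robot at yaw 0. It breaks if the screw or the fingers press on it, its strip or its guide with more than 30 N.
- strip_mid (a point): Fixed point of the board: its centre, on top of the steel nut strip inside it, 19.5 mm above the desk. The strip (4 mm thick, jammed, cannot be moved) has one slot, 24.6 mm along board x by 9.6 mm along y, at x = 0 and somewhere within 10 mm of this point along y, different each time; the guide covers it, so it can only be felt. Below the strip: 11 mm of hollow to turn the crossbar in.
- guide (a joint): Position of the sliding aluminium guide, m, along board y: -0.015 to 0.015, 0 when its slot is over strip_mid. Slides stiffly (1.5 N), stays where left; the screw in its slot can drag it. Foot plate 64 (x) x 90 (y) x 6 mm, top 28.5 mm above the desk, underside 3 mm above the strip; fence 120 mm along x, 8 mm thick, top 52.5 mm above the desk, centred 48 mm to the +y side of the slot.
- guide_hole (a point): Centre of the guide's slot, at the foot plate's top face (28.5 mm above the desk). The slot goes through the plate, 22 mm along the board's x by 10.6 mm along its y.
- thumbscrew: Loose quarter-turn thumbscrew, about 40 g, upright in its caddy. Origin: centre of the underside of its brass flange (28 mm wide, 3 mm thick); z up. Above it a red flat grip, 27 (its x) x 10 mm (its y), from 3 to 33 mm above the origin. Below it a 7 mm shank, then the crossbar. Origin height over the desk: 39 mm standing on the strip, not through; 28.5 mm when home, flange on guide.
- crossbar_foot (a point): Centre of the screw's lower end, 19.5 mm under its origin: underside of the steel crossbar, 18 (screw x) x 7 (screw y) x 5 mm. It passes guide and strip only with screw x along board x, either way round, within about 0.1 rad. Turned 90 degrees either way when home, it catches under the strip and is locked, with 1.5 mm of up-and-down play; the turn has no stop.
- caddy: Grey plastic block 64 x 64 x 24 mm, fixed to the desk, with a round hole of 23 mm, 21 mm deep, in the middle of its top, in which the thumbscrew stands with its flange on the block. Origin: centre of the underside.
- mug: White coffee mug with a blue band, 82 mm wide (118 mm with its handle), 94 mm high, standing on the desk. Origin: middle of the underside, handle included. Leave alone.
- stapler: Black stapler, 146 x 36 x 46 mm, lying on the desk. Origin: centre of the underside, long along its x. Leave alone.
- glue_stick: White and blue glue stick, 27 mm thick, 90 mm high, standing on the desk. Origin: centre of the underside. Leave alone.
Things that resemble listed ones, but are neither listed nor needed, are in the scene too. Several things look just like the thumbscrew: the one meant starts farthest from the robot's base.

How it is judged:
By the outcome, as a careful person would: the job done as asked, in the order asked, and still so for the second after the job is handed in, with the robot touching nothing.
It also fails if it takes over 72 s, if anything falls off the work surface, if the arm or the gripper's body presses on something with over 40 N, if the wrist force passes 120 N, or if a joint passes its speed limit or range.

### The arm

A 7-joint arm with a two-finger parallel gripper is mounted at the origin on the work surface; the furniture and walls round the work are solid. World frame = base frame: x ahead of the robot, y to its left, z up, the work surface at z = 0. Lengths are in m, angles in rad, forces in N, time in s.
With the tool pointing down it reaches from about 0.425 to 0.875 m from the base axis. Payload 4.7 kg.
Tool frame: the origin (TCP) lies midway between the tips of the shut fingers; the grasp point (between the pads) lies 19 mm behind it; x points along the fingers, z is the direction in which the jaws open and shut, and the axes are right-handed (so a half turn about x gives the same grasp; the last joint's range is limited). The gripper opens to 87 mm and grips with 3 to 60 N. Pads are 19 mm wide; open, the fingers measure 117 mm over their backs; the gripper's body (75 mm by 190 mm) begins 51 mm behind the grasp point.
Start: joints at [1.34, 0.321, -0.07, 1.45, 0.023, 1.371, -0.057], TCP at [0.158, -0.631, 0.223] pointing down, gripper open.
Joint ranges: [-2.86, 2.86], [-0.3, 2.09], [-1.38, 1.24], [0.06, 2.45], [-1.56, 4.7], [0.09, 2.05], [-2.69, 2.69]. Speed limits (rad/s): [2.57, 2.57, 3.14, 3.14, 3.14, 3.14, 3.14].

### API

Orientations are given as a rotation vector (axis times angle).
In Python, from bench import ctrl, vision, close_job gives the robot as it stands. The module is installed in compiled form; this text tells all that it offers.
- The arm moves only by the tool servo_tool, never from a script. Its argument "commands" is a list that holds one entry, the list of rows, each a list of 7 numbers: the turn, a rotation vector about the tool's x, y, z in degrees, then the shift along the tool's x, y, z in mm, then the finger opening in mm, from 0 to 87. In form: [[[wx, wy, wz, x, y, z, grip], ...]]. A call has 1 to 5 rows; each row is the pose to reach, as a shift and turn from the pose commanded when the call began, along the tool's axes at that moment; what a row does not reach only later rows make up. A row lasts 1/8 s, in which the tool goes at most 62.5 mm and 10.7 degrees, less where a joint would pass 70% of its speed; a pose out of reach is approached as far as the arm can. A call with a gripper value outside its range is refused whole. The fingers move at their own pace and stop on an object; "newtons" is the grip in N (left out, the last holds). Time passes only in rows, so rows that repeat a pose let the fingers close. It gives the time, the measured TCP pose, the force and the opening at its end, in the units of the state.
- ctrl.get_state(): the state, without advancing time (a new reading comes with each control period).
- vision.get_image(name): name is "scene" or "top" or "wrist"; returns the picture (420x560x3 uint8, red, green, blue); there is no depth.
- vision.camera_info(name): a dict with "fov_y" (degrees; the focal length in pixels is half the picture's height over the tangent of half this angle, whatever the lens; pixels are square), "cx", "cy" (the principal point, pixels), "pose" (4x4, takes a point from camera to world coordinates). Camera axes: x right, y down, z forward; pixel columns grow to the right and rows downward; lengths in m; the calibration is good to about 2 mm. A picture is of the moment at which its call begins: read the wrist's pose just before it. camera_info takes no time and is no camera call; for the wrist camera it gives the pose at the moment of the call.
- close_job(): hands the job in, once; it reports no verdict.
The state is a dict: "time": time; "joint_positions": joint angles; "qd": joint speeds; "joint_torque": joint torques, N m; "position": TCP position; "tool_rot": TCP orientation; "ft_force": force on the tool from outside, world axes, zero at the start; "torque": the same for the moment, N m; "grip_width": opening from 0.0 (shut) to 1.0 (fully open).
Only numpy, scipy, OpenCV 4.12 (cv2) and the standard library are available. Lean on these libraries where they do the work, as an engineer would, in place of code of your own. Each camera call takes 0.05 s, during which the arm holds its last target. There are 200 camera calls.

## Working session

There is one attempt and no reset: what is moved stays moved. The work goes in short steps, Python scripts to look and compute and a tool call to move; the robot and the scene stay as the last step left them, time stands still between calls to the robot, and variables do not carry over. Pictures are saved under pics/ and viewed, about 8 in all and at most 12, crops included, and the job is handed in when it is done.

Besides the shell and the picture viewer there is one more tool, called after "Emit:" in YAML: its name, and indented under it one key for each argument. servo_tool: Moves the arm, as the interface text tells. Its arguments: {"type":"object","properties":{"commands":{"type":"array"},"newtons":{"type":"number"}},"required":["commands"]}

```bash
mkdir -p pics
cat > h.py <<'E'
import numpy as np, cv2
from scipy.spatial.transform import Rotation as R
from bench import ctrl, vision
def K(n):
    i=vision.camera_info(n); f=210/np.tan(np.radians(i["fov_y"])/2); return f,i["cx"],i["cy"],np.array(i["pose"])
def ray(c,u,v):
    f,cx,cy,P=c; d=P[:3,:3]@np.array([(u-cx)/f,(v-cy)/f,1]); return P[:3,3],d/np.linalg.norm(d)
def atz(c,u,v,z):
    o,d=ray(c,u,v); return o+d*(z-o[2])/d[2]
def proj(c,p):
    f,cx,cy,P=c; q=P[:3,:3].T@(np.array(p)-P[:3,3]); return f*q[0]/q[2]+cx, f*q[1]/q[2]+cy
def tri(obs):
    A=np.zeros((3,3));b=np.zeros(3)
    for c,u,v in obs:
        o,d=ray(c,u,v);M=np.eye(3)-np.outer(d,d);A+=M;b+=M@o
    return np.linalg.solve(A,b)
def st():
    s=ctrl.get_state(); print(round(s["time"],2),np.round(s["position"],4),np.round(s["tool_rot"],3),np.round(s["ft_force"],2),np.round(s["torque"],3),round(s["grip_width"],3)); return s
E
python3 - <<'E'
from h import *
s=st(); print(R.from_rotvec(s["tool_rot"]).as_matrix().round(3))
ims=[]
for n in["scene","top","wrist"]:
    c=K(n); im=vision.get_image(n); cv2.imwrite(f"pics/{n}0.png",im[:,:,::-1]); print(n,c[0],c[1],c[2],c[3].round(4).tolist())
    ims.append(im)
E
```

```text
0.0 [ 0.1574 -0.6301  0.2215] [ 1.028  1.317 -1.026] [ 0.08 -0.8   0.46] [ 0.014  0.028 -0.057] 1.0
[[-0.001  0.97   0.242]
 [ 0.002  0.242 -0.97 ]
 [-1.    -0.    -0.002]]
scene 499.0580189295345 275.8496774692978 216.94709539113276 [[0.8149, -0.3647, 0.4505, 0.1261], [-0.5796, -0.5054, 0.6392, -0.495], [-0.0054, -0.782, -0.6233, 0.5761], [0.0, 0.0, 0.0, 1.0]]
top 389.40595928738594 288.3038951826784 210.26608763066372 [[0.0172, -0.9993, 0.034, 0.4942], [-0.9993, -0.016, 0.0331, 0.046], [-0.0326, -0.0345, -0.9989, 0.8895], [0.0, 0.0, 0.0, 1.0]]
wrist 356.78189266949215 280.8450259405449 209.68528852396028 [[0.2413, -0.9379, -0.2492, 0.2242], [-0.9704, -0.2338, -0.06, -0.6148], [-0.002, 0.2563, -0.9666, 0.3844], [0.0, 0.0, 0.0, 1.0]]
```

View pics/scene0.png

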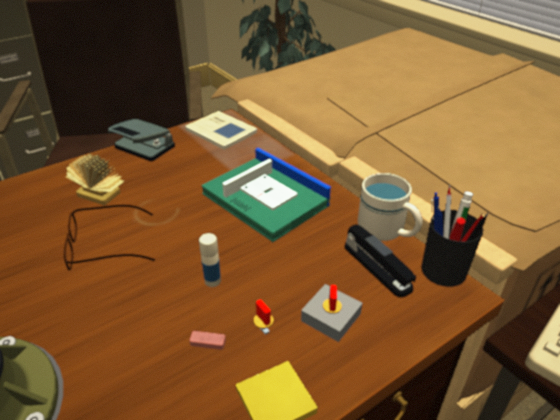

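View pics/top0.png

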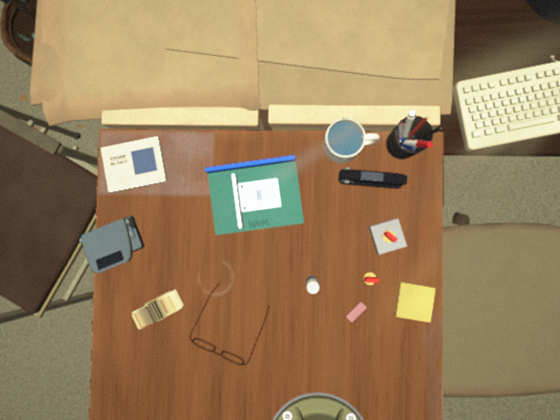

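Scene: the screws are an upright one in the grey caddy (scene 333,298; top 389,237) and a lying one (scene 263,315; top 371,280). Board is at top (255,195), and its guide slot at top about (259,195). The upright one fits because it stands in the caddy and is farther from the base. I'll confirm in enlarged crops.

Run:
```python
from h import *
a=cv2.imread("pics/top0.png");b=cv2.imread("pics/scene0.png")
def crop(im,x,y,w,h,k): return cv2.resize(im[y:y+h,x:x+w],None,fx=k,fy=k,interpolation=cv2.INTER_CUBIC)
o=np.vstack([np.hstack([crop(a,200,145,110,100,4)[:300*2][:400,:440],crop(a,345,210,60,100,4)]),np.zeros((1,680,3),np.uint8)])
cv2.imwrite("pics/c1.png",o)
o=np.hstack([crop(b,195,140,140,100,4),crop(b,300,275,60,100,4)[:400]]);cv2.imwrite("pics/c2.png",o)
T=K("top");S=K("scene")
for n,u,v,z in[("caddyscrew",389,237,.04),("lying",371,280,.015),("board",256,195,.022),("hole",259,195,.0285),("glue",313,286,.09),("mug",345,140,.09),("stapler",372,179,.046)]:
    p=atz(T,u,v,z);print(n,p.round(3),np.hypot(p[0],p[1]).round(3))
```

```text
caddyscrew [ 0.469 -0.145  0.04 ] 0.491
lying [ 0.372 -0.111  0.015] 0.388
board [0.557 0.148 0.022] 0.576
hole [0.556 0.14  0.028] 0.574
glue [0.368 0.02  0.09 ] 0.368
mug [ 0.668 -0.042  0.09 ] 0.669
stapler [ 0.593 -0.106  0.046] 0.603
```

View pics/c1.png

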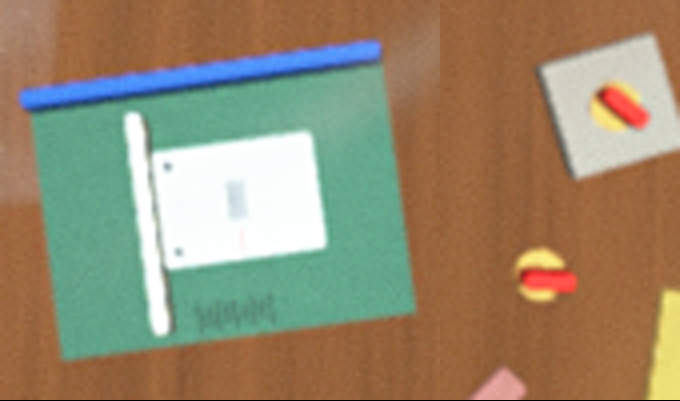

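View pics/c2.png

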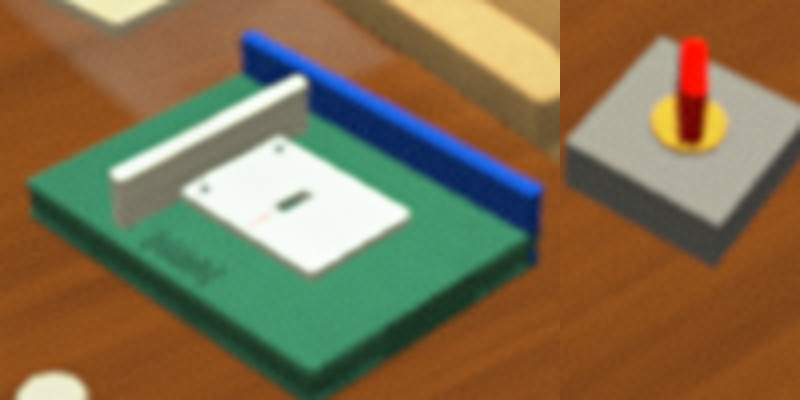

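The crop confirms it: the target is the upright screw in the caddy at 0.49 m (lying one at 0.39 m). Moving the wrist camera there.

Emit:
servo_tool:
  commands:
    - [[0, 0, 0, 0, 40, -40, 87], [0, 0, 0, 0, 80, -80, 87], [0, 0, 0, 0, 120, -120, 87], [0, 0, 0, 0, 160, -160, 87], [0, 0, 0, 0, 200, -200, 87]]

```text
time: 0.78
position: [0.3038, -0.3863, 0.2224]
tool_rot: [1.027, 1.315, -1.027]
ft_force: [0.1, -0.5, 0.5]
grip_width: 1.004
```

Emit:
servo_tool:
  commands:
    - [[0, 0, 0, 0, 40, -40, 87], [0, 0, 0, 0, 80, -80, 87], [0, 0, 0, 0, 120, -120, 87], [0, 0, 0, 0, 160, -160, 87], [0, 0, 0, 0, 200, -204, 87]]

```text
time: 1.4
position: [0.4482, -0.1403, 0.2226]
tool_rot: [1.027, 1.314, -1.028]
ft_force: [0.3, -0.7, -0.1]
grip_width: 0.999
```

Run:
```python
from h import *
c=K("wrist");s=st();im=vision.get_image("wrist")
cv2.imwrite("pics/w1.png",im[:,:,::-1]);np.savez("w1.npz",*[np.array(x) for x in c])
for p in[(.469,-.145,.024),(.469,-.145,.057)]:print(proj(c,p))
```

```text
1.4 [ 0.4482 -0.1403  0.2226] [ 1.027  1.314 -1.028] [ 0.3  -0.69 -0.14] [ 0.005 -0.045 -0.061] 0.999
(np.float64(289.23390584792674), np.float64(165.58576851671577))
(np.float64(290.0607377762365), np.float64(170.46032969486672))
```

View pics/w1.png

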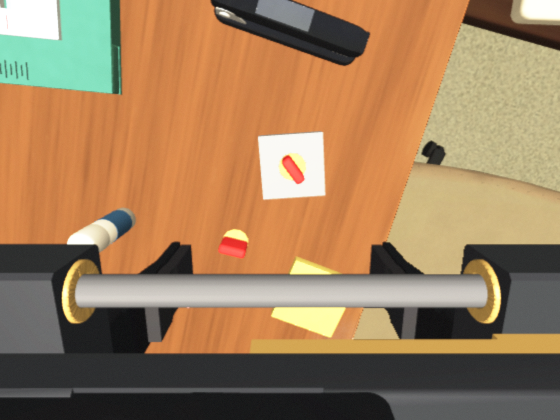

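Wrist view: caddy corners (258,136),(322,133),(326,198),(263,199); grip runs (286,158)–(301,181), on the yellow flange at about (292,166). Refining with image code and triangulating against the other views.

```bash
cat >> h.py <<'E'
def red(bgr,x0,y0,x1,y1):
    h=cv2.cvtColor(bgr,cv2.COLOR_BGR2HSV).astype(int); m=(((h[...,0]<8)|(h[...,0]>172))&(h[...,1]>190)&(h[...,2]>90)).astype(np.uint8)
    r=np.zeros_like(m); r[y0:y1,x0:x1]=m[y0:y1,x0:x1]; return r
def info(m):
    n,l,s,c=cv2.connectedComponentsWithStats(m); k=1+np.argmax(s[1:,4]); p=np.argwhere(l==k)[:,::-1].astype(np.float32)
    return c[k],cv2.minAreaRect(p),len(p)
E
python3 - <<'E'
from h import *
w=cv2.imread("pics/w1.png");t=cv2.imread("pics/top0.png");s=cv2.imread("pics/scene0.png")
d=np.load("w1.npz");W=tuple(d[k] for k in d.files);T=K("top");S=K("scene")
rw=info(red(w,270,145,315,190));rt=info(red(t,378,226,402,248));rs=info(red(s,322,280,345,312))
print(rw,rt,rs)
print("grip centre",tri([(W,*rw[0]),(T,*rt[0]),(S,*rs[0])]).round(4),tri([(W,*rw[0]),(T,*rt[0])]).round(4))
def ang(c,r,z):
    b=cv2.boxPoints(r[1]);e=[b[1]-b[0],b[2]-b[1]];L=max(e,key=np.linalg.norm)
    m=np.array(r[1][0]);q=atz(c,*(m+L/2),z)-atz(c,*(m-L/2),z);print("len",np.linalg.norm(q),"ang",np.degrees(np.arctan2(q[1],q[0])),atz(c,*m,z).round(4))
ang(W,rw,.057);ang(T,rt,.057)
# caddy in wrist view
h=cv2.cvtColor(w,cv2.COLOR_BGR2HSV);m=np.zeros(h.shape[:2],np.uint8);g=(h[...,1]<40)&(h[...,2]>120);m[120:215,245:340]=g[120:215,245:340]
ci=info(m);print(ci[1],ci[2]);print([atz(W,*p,.024).round(4) for p in cv2.boxPoints(ci[1])],atz(W,*ci[1][0],.024).round(4))
hy=((h[...,0]>18)&(h[...,0]<35)&(h[...,1]>80));m[:]=0;m[145:190,270:320]=hy[145:190,270:320]
m|=red(w,270,145,315,190);c,r=cv2.minEnclosingCircle(np.argwhere(hy[145:190,270:320])[:,::-1].astype(np.float32)+[[270,145]]);print("flange",c,r,atz(W,*c,.027).round(4),r*2)
# caddy corner height check: same corners in top image
print([np.round(proj(T,atz(W,*p,.024)),1) for p in cv2.boxPoints(ci[1])])
E
```

```text
(array([290.97368421, 161.92105263]), ((293.5689392089844, 163.82757568359375), (22.789094924926758, 6.170169830322266), 35.83765411376953), 38) (array([388.57142857, 236.35714286]), ((389.25006103515625, 236.75003051757812), (9.899494171142578, 2.1213202476501465), 45.0), 14) (array([332.68965517, 295.49655172]), ((333.5, 296.5), (7.0, 25.0), 0.0), 145)
grip centre [ 0.4727 -0.1435  0.0432] [ 0.4712 -0.1468  0.0218]
len 0.021080469214966438 ang -111.74844018522153 [ 0.4757 -0.1466  0.057 ]
len 0.020757344139588702 ang -134.4183951937895 [ 0.4698 -0.1412  0.057 ]
((291.9315185546875, 164.9712371826172), (63.25956726074219, 64.25735473632812), 86.18592071533203) 3350
[array([ 0.4904, -0.1073,  0.024 ]), array([ 0.5098, -0.168 ,  0.024 ]), array([ 0.4492, -0.1894,  0.024 ]), array([ 0.4288, -0.126 ,  0.024 ])] [ 0.4703 -0.1475  0.024 ]Traceback (most recent call last):
  File "<stdin>", line 15, in <module>
cv2.error: OpenCV(4.12.0) /io/opencv/modules/imgproc/src/shapedescr.cpp:201: error: (-215:Assertion failed) count >= 0 && (depth == CV_32F || depth == CV_32S) in function 'minEnclosingCircle'
```

Emit:
servo_tool:
  commands:
    - [[-10.6, 0, 0, 14, 4, 2, 87], [-21.2, 0, 0, 28, 8, 5, 87], [-31.8, 0, 0, 42, 13, 7, 87], [-42.4, 0, 0, 56, 17, 10, 87], [-53, 0, 0, 70, 21, 12, 87]]

```text
time: 2.08
position: [0.4707, -0.1486, 0.1519]
tool_rot: [0.31, 1.549, -0.31]
ft_force: [-0.4, 0.8, 0.7]
grip_width: 1.001
```

Emit:
servo_tool:
  commands:
    - [[0, 0, 0, 0, 0, 0, 87], [0, 0, 0, 0, 0, 0, 87]]

```text
time: 2.33
position: [0.471, -0.1484, 0.1529]
tool_rot: [0.317, 1.547, -0.317]
ft_force: [-0.0, -0.1, 0.3]
grip_width: 0.997
```

Run:
```python
from h import *
c=K("wrist");s=st();im=vision.get_image("wrist")[:,:,::-1]
cv2.imwrite("pics/w2.png",im);np.savez("w2.npz",*[np.array(x) for x in c])
u,v=map(int,proj(c,(.4703,-.1475,.05)));print(u,v)
u0,v0=max(u-70,0),max(v-75,0)
cv2.imwrite("pics/w2c.png",cv2.resize(im[v0:v0+150,u0:u0+140],None,fx=4,fy=4,interpolation=cv2.INTER_CUBIC));print(u0,v0)
```

```text
2.33 [ 0.471  -0.1484  0.1529] [ 0.317  1.547 -0.317] [-0.02 -0.06  0.26] [-0.011 -0.096 -0.022] 0.997
280 206
210 131
```

View pics/w2c.png

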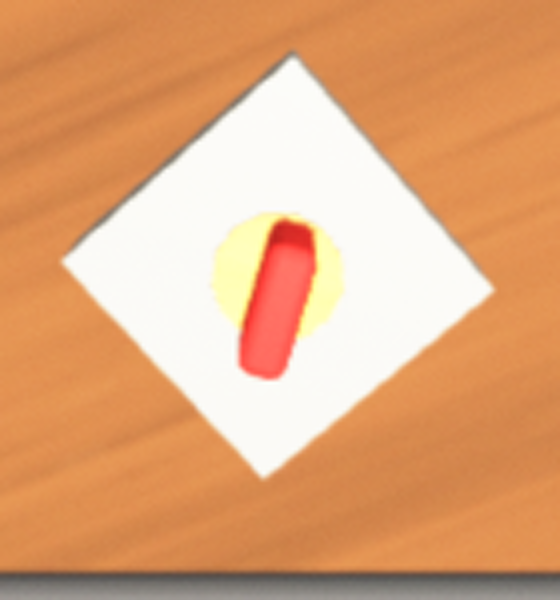

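Crop: grip top-face corners about (271,245),(314,257),(287,374),(240,364), flange centred (278,276) radius 66 (crop px), caddy corners (292,52),(494,290),(264,478),(62,261).

Run:
```python
from h import *
d=np.load("w2.npz");W=tuple(d[k] for k in d.files);f=lambda x,y:(210+x/4-.4,131+y/4-.4)
d=np.load("w1.npz");W1=tuple(d[k] for k in d.files)
cor=[f(*p) for p in[(271,245),(314,257),(287,374),(240,364)]];q=np.array([atz(W,*p,.057) for p in cor])
print("top face",q.mean(0).round(4)); 
for a,b in((0,3),(1,2)):e=q[b]-q[a];print("len",np.linalg.norm(e),"ang",np.degrees(np.arctan2(e[1],e[0])))
print("width",np.linalg.norm(q[1]-q[0]),np.linalg.norm(q[2]-q[3]))
print("flange",atz(W,*f(278,276),.026).round(4), 66/4*2*.3/W[0])
cc=np.array([atz(W,*f(*p),.024) for p in[(292,52),(494,290),(264,478),(62,261)]]);print("caddy",cc.mean(0).round(4),[np.linalg.norm(cc[i]-cc[i-1]).round(4) for i in range(4)])
# height of caddy top by two wrist views
w1=[(258,136),(322,133),(326,198),(263,199)]
w1p=np.array([atz(W1,*p,.024) for p in w1])
for p in[(292,52),(494,290),(264,478),(62,261)]:
    x=atz(W,*f(*p),.024);k=np.argmin(np.linalg.norm(w1p-x,axis=1));print("tri",tri([(W,*f(*p)),(W1,*w1[k])]).round(4))
print("tri flange/grip", tri([(W,*f(278,276)),(W1,292,166)]).round(4))
T=K("top");S=K("scene");print("tri grip top scene/wrist:",tri([(W,*f(278,311)),(S,300+133/4,275+40/4)]).round(4))
s=st();M=R.from_rotvec(s["tool_rot"]).as_matrix();print("jaw ang",np.degrees(np.arctan2(M[1,2],M[0,2])),M.round(3).tolist())
# board
b=cv2.imread("pics/top0.png");g=lambda x,y,z:atz(T,200+x/4-.4,145+y/4-.4,z)
B=np.array([g(62,358,.022),g(414,312,.022)]);e=B[0]-B[1];print("board -x corners",B.round(4),"yaw",np.degrees(np.arctan2(e[1],e[0]))-90,np.linalg.norm(e))
P=np.array([g(152,150,.0285),g(310,132,.0285),g(327,246,.0285),g(169,269,.0285)]);print("plate",P.round(4),"hole",g(237,200,.0285))
h=lambda x,y:(195+x/4-.4,140+y/4-.4)
print("hole tri",tri([(T,200+237/4-.4,145+200/4-.4),(S,*h(294,201))]),"scene@z",atz(S,*h(294,201),.0285))
```

```text
top face [ 0.4696 -0.147   0.057 ]
len 0.02374665724261238 ang -127.66018616591859
len 0.023246573611435326 ang -125.63639349375084
width 0.00829086242759562 0.00911404284736354
flange [ 0.4692 -0.1475  0.026 ] 0.02774804496362417
caddy [ 0.4692 -0.1477  0.024 ] [np.float64(0.0646), np.float64(0.0652), np.float64(0.0643), np.float64(0.0642)]
tri [ 0.4896 -0.1072  0.0152]
tri [ 0.5089 -0.1679  0.0276]
tri [ 0.4454 -0.1917  0.0153]
tri [ 0.4289 -0.1271  0.0245]
tri flange/grip [ 0.4692 -0.1478  0.0245]
tri grip top scene/wrist: [ 0.4705 -0.1444  0.0675]
2.38 [ 0.4711 -0.1485  0.1531] [ 0.316  1.547 -0.317] [ 0.75  0.05 -0.43] [-0.057 -0.059 -0.005] 0.997
jaw ang -23.116760212836365 [[0.001, 0.393, 0.92], [-0.0, 0.92, -0.393], [-1.0, -0.0, 0.001]]
board -x corners [[0.4677 0.2378 0.022 ]
 [0.4968 0.0413 0.022 ]] yaw 8.42360063185626 0.19862124634398803
plate [[0.5845 0.1887 0.0285]
 [0.5957 0.1007 0.0285]
 [0.5325 0.0901 0.0285]
 [0.5183 0.1777 0.0285]] hole [0.55726563 0.14060492 0.0285    ]
hole tri [0.55693789 0.14063552 0.02970173] scene@z [0.55764547 0.14219675 0.0285    ]
```

Grip axis lies at 53.4°, so the jaws need -36.6°: turn tool +13.5°, shift z -2 mm, down 121 mm to tip height 32 mm (5 mm above the flange).

Emit:
servo_tool:
  commands:
    - [[7, 0, 0, 30, 0, -1, 50], [13.5, 0, 0, 60, 0, -2, 45], [13.5, 0, 0, 90, 0, -2, 40], [13.5, 0, 0, 110, 0, -2, 40], [13.5, 0, 0, 121, 0, -2, 40]]

```text
time: 3.0
position: [0.4689, -0.1476, 0.0311]
tool_rot: [0.5, 1.513, -0.5]
ft_force: [-0.1, -0.2, -0.4]
grip_width: 0.524
```

Emit:
servo_tool:
  commands:
    - [[0, 0, 0, 0, 0, 0, 30], [0, 0, 0, 0, 0, 0, 20], [0, 0, 0, 0, 0, 0, 12], [0, 0, 0, 0, 0, 0, 5], [0, 0, 0, 0, 0, 0, 0]]
  newtons: 25

```text
time: 3.62
position: [0.4695, -0.1477, 0.0321]
tool_rot: [0.498, 1.512, -0.499]
ft_force: [-0.3, 0.5, 2.3]
grip_width: 0.111
```

Emit:
servo_tool:
  commands:
    - [[0, 0, 0, 0, 0, 0, 0], [0, 0, 0, 0, 0, 0, 0]]

```text
time: 3.88
position: [0.4695, -0.1477, 0.032]
tool_rot: [0.498, 1.512, -0.499]
ft_force: [-0.8, 0.5, 6.0]
grip_width: 0.111
```

Emit:
servo_tool:
  commands:
    - [[0, 0, 0, -10, 0, 0, 0], [0, 0, 0, -30, 0, 0, 0], [0, 0, 0, -60, 0, 0, 0], [0, 0, 0, -95, 0, 0, 0], [0, 0, 0, -108, 0, 0, 0]]

```text
time: 4.5
position: [0.4702, -0.1478, 0.1416]
tool_rot: [0.498, 1.509, -0.499]
ft_force: [0.3, -0.3, -0.1]
grip_width: 0.115
```

Run:
```python
from h import *
s=st();c=K("wrist");im=vision.get_image("wrist")[:,:,::-1];cv2.imwrite("pics/w3.png",im)
p=s["position"];M=R.from_rotvec(s["tool_rot"]).as_matrix()
yaw=np.radians(8.0);tgt=-90+8.0
a=np.degrees(np.arctan2(M[1,2],M[0,2]));print("jaw",a,"turn tool x",-(tgt-a),"shift tool",(M.T@(np.array([.5573,.1406,.14])-p)*1000).round(1))
```

```text
4.5 [ 0.4702 -0.1478  0.1416] [ 0.498  1.509 -0.499] [ 0.35 -0.32 -0.15] [-0.031 -0.129 -0.006] 0.115
jaw -36.47153331124848 turn tool x 45.52846668875152 shift tool [   1.4  283.7 -101.3]
```

View pics/w3.png

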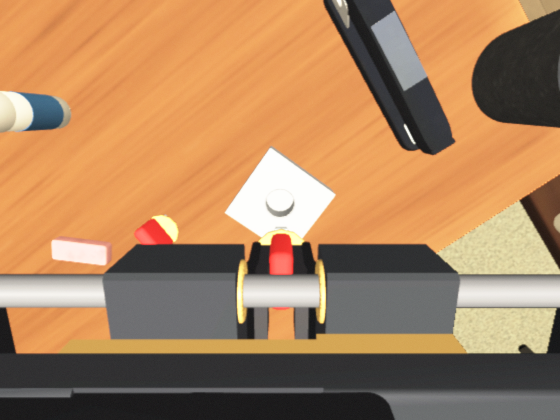

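Screw is held centred between the fingers (red grip at (282,262), flange at (280,238)), and the caddy hole is empty at (279,203). Going 60 mm short of the guide slot so the wrist camera can see it.

Emit:
servo_tool:
  commands:
    - [[9.1, 0, 0, 0, 48, -29, 0], [18.2, 0, 0, 0, 96, -58, 0], [27.3, 0, 0, 0, 144, -88, 0], [36.4, 0, 0, 0, 192, -117, 0], [45.5, 0, 0, 0, 240, -146, 0]]

```text
time: 5.18
position: [0.4931, 0.124, 0.1382]
tool_rot: [1.088, 1.282, -1.09]
ft_force: [1.2, -0.4, -1.1]
grip_width: 0.114
```

Emit:
servo_tool:
  commands:
    - [[0, 0, 0, 0, 0, 0, 0], [0, 0, 0, 0, 0, 0, 0]]

```text
time: 5.42
position: [0.4932, 0.1219, 0.1383]
tool_rot: [1.083, 1.285, -1.086]
ft_force: [1.0, -0.2, 0.5]
grip_width: 0.117
```

Run:
```python
from h import *
s=st();c=K("wrist");im=vision.get_image("wrist")[:,:,::-1];cv2.imwrite("pics/w4.png",im);np.savez("w4.npz",*[np.array(x) for x in c])
u,v=proj(c,(.5573,.1406,.0285));print(u,v);u0,v0=int(u)-100,max(int(v)-75,0);print(u0,v0)
cv2.imwrite("pics/w4c.png",cv2.resize(im[v0:v0+150,u0:u0+200],None,fx=4,fy=4,interpolation=cv2.INTER_CUBIC))
```

```text
5.42 [0.4932 0.1219 0.1383] [ 1.083  1.285 -1.086] [ 1.01 -0.19  0.52] [-0.033 -0.027 -0.003] 0.117
268.77217862737837 117.98289306373901
168 42
```

View pics/w4c.png

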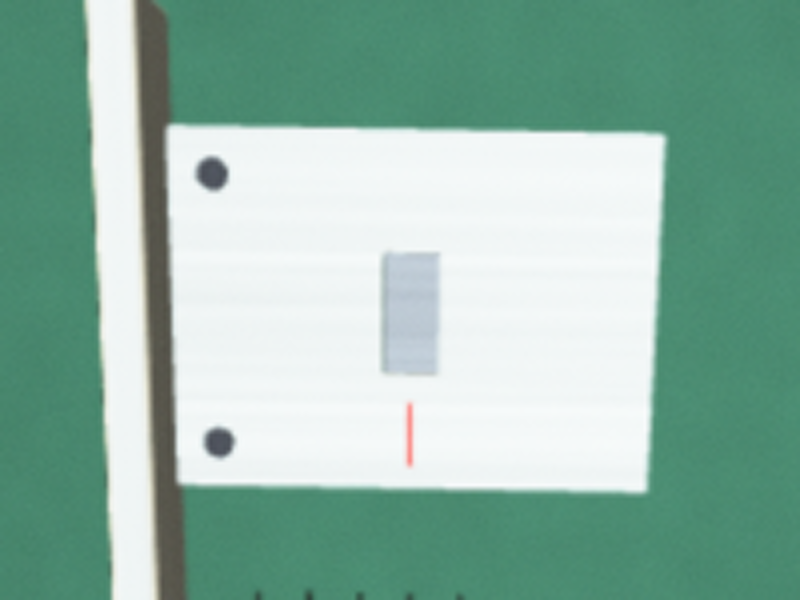

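Slot corners in crop (382,252),(439,253),(438,375),(382,373), centre (410,313); plate corners (167,126),(665,134),(648,492),(178,484). The strip under the slot looks solid throughout, with no dark opening.

Run:
```python
from h import *
d=np.load("w4.npz");W=tuple(d[k] for k in d.files);f=lambda x,y:(168+x/4-.4,42+y/4-.4)
h=np.array([atz(W,*f(*p),.0285) for p in[(382,252),(439,253),(438,375),(382,373)]]);print("hole",h.mean(0).round(4),[np.linalg.norm(h[i]-h[i-1]).round(4) for i in range(4)])
P=np.array([atz(W,*f(*p),.0285) for p in[(167,126),(665,134),(648,492),(178,484)]]);print("plate",P.mean(0).round(4),[np.linalg.norm(P[i]-P[i-1]).round(4) for i in range(4)])
for a,b in((1,0),(2,3)):e=P[b]-P[a];print("yaw",np.degrees(np.arctan2(e[1],e[0]))-90)
for a,b in((0,3),(1,2)):e=P[a]-P[b];print("yawx",np.degrees(np.arctan2(e[1],e[0])))
T=K("top");S=K("scene")
print("tri",tri([(W,*f(410,313)),(T,258.85,194.6),(S,195+294/4-.4,140+201/4-.4)]).round(4),tri([(W,*f(410,313)),(S,195+294/4-.4,140+201/4-.4)]).round(4))
# ticks: lie on board top .022 ?
print("ticks",[atz(W,*f(x,592),.022).round(4)[:2] for x in(258,310,360,408,460)])
# whole-board centre from top view
g=lambda x,y:atz(T,200+x/4-.4,145+y/4-.4,.022)
B=np.array([g(62,358),g(414,312)]).mean(0);print("board centre approx",B+.075*np.array([np.cos(.14),np.sin(.14),0]))
s=st();M=R.from_rotvec(s["tool_rot"]).as_matrix();a=np.degrees(np.arctan2(M[1,2],M[0,2]));print("jaw",a,M.round(3).tolist())
t=h.mean(0);t[2]=.07;print("shift",(M.T@(t-s["position"])*1000).round(1))
```

```text
hole [0.556  0.1393 0.0285] [np.float64(0.0217), np.float64(0.0104), np.float64(0.0219), np.float64(0.0105)]
plate [0.556  0.1385 0.0285] [np.float64(0.0642), np.float64(0.0893), np.float64(0.0644), np.float64(0.0898)]
yaw 8.721060114637638
yaw 8.606230265676743
yawx 8.489191014087305
yawx 8.892686432522144
tri [0.5565 0.1399 0.0304] [0.556  0.1395 0.0307]
ticks [array([0.4977, 0.1609]), array([0.4994, 0.1507]), array([0.5011, 0.1408]), array([0.5027, 0.1314]), array([0.5044, 0.1212])]
board centre approx [0.55649923 0.15004398 0.022     ]
5.47 [0.4935 0.121  0.1385] [ 1.084  1.284 -1.088] [-0.4  -0.96 -1.03] [ 0.018 -0.027  0.014] 0.111
jaw -80.46060823109747 [[-0.002, 0.986, 0.166], [-0.001, 0.166, -0.986], [-1.0, -0.002, 0.001]]
shift [68.3 64.8 -7.8]
```

Emit:
servo_tool:
  commands:
    - [[0.9, 0, 0, 15, 20, -3, 0], [0.9, 0, 0, 35, 40, -5, 0], [0.9, 0, 0, 55, 60, -8, 0], [0.9, 0, 0, 66, 65, -8, 0], [0.9, 0, 0, 68, 65, -8, 0]]

```text
time: 6.1
position: [0.556, 0.1398, 0.0704]
tool_rot: [1.096, 1.278, -1.1]
ft_force: [-0.4, -0.4, -0.5]
grip_width: 0.114
```

Emit:
servo_tool:
  commands:
    - [[0, 0, 0, 0, 0, 0, 0], [0, 0, 0, 0, 0, 0, 0], [0, 0, 0, 0, 0, 0, 0], [0, 0, 0, 0, 0, 0, 0]]

```text
time: 6.6
position: [0.5568, 0.1412, 0.0718]
tool_rot: [1.097, 1.276, -1.097]
ft_force: [0.2, 0.3, -0.6]
grip_width: 0.111
```

```bash
cat >> h.py <<'E'
def rep(t=None):
    a=[ctrl.get_state() for _ in range(1)];s=st();M=R.from_rotvec(s["tool_rot"]).as_matrix();p=np.array(s["position"])
    print("jaw",np.degrees(np.arctan2(M[1,2],M[0,2])).round(2),"tilt",np.degrees(np.arccos(-M[2,0])).round(2))
    if t is not None: print("shift mm",(M.T@(np.array(t)-p)*1000).round(1))
    y=np.radians(8.65);e=p-np.array([.556,.1393,0]);print("board rel hole mm",np.round([1000*(e[0]*np.cos(y)+e[1]*np.sin(y)),1000*(-e[0]*np.sin(y)+e[1]*np.cos(y))],1))
    return s
E
python3 - <<'E'
from h import *
rep((.556,.1393,.06));c=K("scene");im=vision.get_image("scene")[:,:,::-1];cv2.imwrite("pics/s2.png",im)
w=vision.get_image("wrist")[:,:,::-1];cv2.imwrite("pics/w5.png",w)
cv2.imwrite("pics/s2c.png",np.hstack([cv2.resize(im[120:250,190:340],(450,390),interpolation=cv2.INTER_CUBIC),cv2.resize(w[140:330,200:370],(349,390),interpolation=cv2.INTER_CUBIC)]))
E
```

```text
6.6 [0.5568 0.1412 0.0718] [ 1.097  1.276 -1.097] [ 0.17  0.34 -0.64] [ 0.005  0.005 -0.01 ] 0.111
jaw -81.32 tilt 0.04
shift mm [11.8 -1.1  1.8]
board rel hole mm [1.1 1.8]
```

View pics/s2c.png

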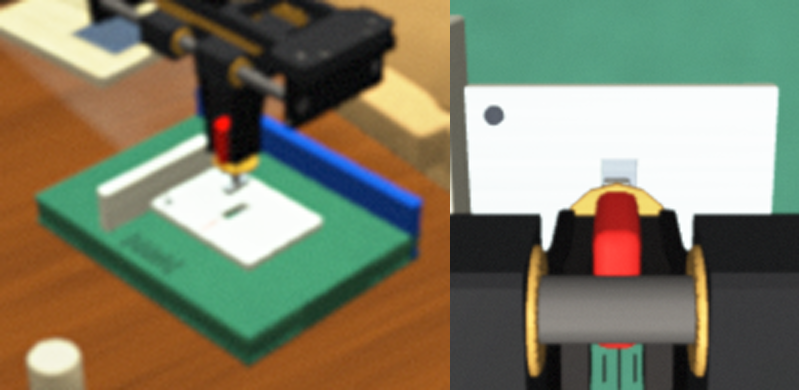

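Screw hangs upright over the slot (crossbar just ahead of and above it, slot visible at (619,170) in the right half, slightly left of... aligned with grip). Fine-correcting, then lowering.

Emit:
servo_tool:
  commands:
    - [[0, 0, 0, 4, -1, 2, 0], [0, 0, 0, 8, -1, 2, 0], [0, 0, 0, 10, -1, 2, 0], [0, 0, 0, 10, -1, 2, 0], [0, 0, 0, 10, -1, 2, 0]]

```text
time: 7.32
position: [0.5561, 0.1392, 0.0615]
tool_rot: [1.097, 1.277, -1.097]
ft_force: [0.6, 0.1, -1.1]
grip_width: 0.115
```

Run:
```python
from h import *
rep((.556,.1393,.05))
```

```text
7.33 [0.5561 0.1392 0.0615] [ 1.097  1.277 -1.097] [ 0.57  0.07 -1.12] [ 0.01  -0.011  0.017] 0.115
jaw -81.32 tilt 0.01
shift mm [11.5 -0.1 -0.1]
board rel hole mm [ 0.1 -0.1]
```

Emit:
servo_tool:
  commands:
    - [[0, 0, 0, 3, 0, 0, 0], [0, 0, 0, 5, 0, 0, 0], [0, 0, 0, 6, 0, 0, 0], [0, 0, 0, 7, 0, 0, 0], [0, 0, 0, 7, 0, 0, 0]]

```text
time: 7.95
position: [0.556, 0.1391, 0.0544]
tool_rot: [1.096, 1.277, -1.097]
ft_force: [-0.7, 0.0, -0.2]
grip_width: 0.114
```

Run:
```python
from h import *
rep((.556,.1393,.05))
```

```text
7.95 [0.556  0.1391 0.0544] [ 1.096  1.277 -1.097] [-0.69  0.01 -0.15] [-0.037 -0.018  0.014] 0.114
jaw -81.32 tilt 0.03
shift mm [ 4.4  0.  -0.2]
board rel hole mm [-0.  -0.2]
```

Free so far; lower on to just above the strip.

Emit:
servo_tool:
  commands:
    - [[0, 0, 0, 1, 0, 0, 0], [0, 0, 0, 2, 0, 0, 0], [0, 0, 0, 3, 0, 0, 0], [0, 0, 0, 4, 0, 0, 0], [0, 0, 0, 4, 0, 0, 0]]

```text
time: 8.57
position: [0.556, 0.1391, 0.0503]
tool_rot: [1.096, 1.277, -1.097]
ft_force: [0.6, 0.5, -0.6]
grip_width: 0.116
```

Emit:
servo_tool:
  commands:
    - [[0, 0, 0, 1, 0, 0, 0], [0, 0, 0, 2, 0, 0, 0], [0, 0, 0, 2, 0, 0, 0]]

```text
time: 8.95
position: [0.556, 0.1391, 0.0484]
tool_rot: [1.097, 1.277, -1.097]
ft_force: [0.2, -0.1, -1.3]
grip_width: 0.115
```

Emit:
servo_tool:
  commands:
    - [[0, 0, 0, 0.5, 0, 0, 0], [0, 0, 0, 1, 0, 0, 0], [0, 0, 0, 1, 0, 0, 0]]

```text
time: 9.32
position: [0.556, 0.1391, 0.0474]
tool_rot: [1.096, 1.277, -1.097]
ft_force: [-0.2, 0.1, -0.1]
grip_width: 0.107
```

Emit:
servo_tool:
  commands:
    - [[0, 0, 0, 0.5, 0, 0, 0], [0, 0, 0, 1, 0, 0, 0], [0, 0, 0, 1, 0, 0, 0]]

```text
time: 9.7
position: [0.5562, 0.1392, 0.0471]
tool_rot: [1.097, 1.277, -1.097]
ft_force: [-1.6, -0.4, 4.3]
grip_width: 0.114
```

Emit:
servo_tool:
  commands:
    - [[0, 0, 0, 0.5, 0, 0, 0], [0, 0, 0, 0.5, 0, 0, 0]]

```text
time: 9.95
position: [0.5562, 0.1392, 0.047]
tool_rot: [1.096, 1.276, -1.097]
ft_force: [-3.6, -1.1, 9.3]
grip_width: 0.111
```

Standing on the strip at TCP z = 0.0471, as predicted (origin 39 mm). The guide is at about -10 mm, so the hidden slot lies toward +y (tool -z). Easing the press and dragging that way.

Emit:
servo_tool:
  commands:
    - [[0, 0, 0, -0.4, 0, -0.7, 0], [0, 0, 0, -0.4, 0, -1.4, 0], [0, 0, 0, -0.4, 0, -2.1, 0], [0, 0, 0, -0.4, 0, -2.8, 0], [0, 0, 0, -0.4, 0, -3, 0]]

```text
time: 10.58
position: [0.5564, 0.1405, 0.047]
tool_rot: [1.096, 1.274, -1.098]
ft_force: [-0.4, -2.7, 5.7]
grip_width: 0.109
```

Run:
```python
from h import *
rep()
```

```text
10.57 [0.5564 0.1405 0.047 ] [ 1.096  1.274 -1.098] [-0.44 -2.65  5.74] [-0.812  0.297  0.017] 0.109
jaw -81.37 tilt 0.16
board rel hole mm [0.6 1.1]
```

Emit:
servo_tool:
  commands:
    - [[0, 0, 0, 0, 0, -0.7, 0], [0, 0, 0, 0, 0, -1.4, 0], [0, 0, 0, 0, 0, -2.1, 0], [0, 0, 0, 0, 0, -2.8, 0], [0, 0, 0, 0, 0, -3, 0]]

```text
time: 11.2
position: [0.5565, 0.1427, 0.0471]
tool_rot: [1.096, 1.273, -1.099]
ft_force: [-0.5, -4.8, 5.4]
grip_width: 0.109
```

Run:
```python
from h import *
rep()
```

```text
11.2 [0.5565 0.1427 0.0471] [ 1.096  1.273 -1.099] [-0.45 -4.79  5.42] [-1.24  -0.002  0.008] 0.109
jaw -81.4 tilt 0.22
board rel hole mm [1.  3.3]
```

Emit:
servo_tool:
  commands:
    - [[0, 0, 0, 0, -0.2, -0.7, 0], [0, 0, 0, 0, -0.4, -1.4, 0], [0, 0, 0, 0, -0.6, -2.1, 0], [0, 0, 0, 0, -0.8, -2.8, 0], [0, 0, 0, 0, -0.8, -3, 0]]

```text
time: 11.82
position: [0.5552, 0.1472, 0.047]
tool_rot: [1.098, 1.274, -1.096]
ft_force: [2.2, -3.9, 5.3]
grip_width: 0.109
```

Emit:
servo_tool:
  commands:
    - [[0, 0, 0, 0, 0, -0.7, 0], [0, 0, 0, 0, 0, -1.4, 0], [0, 0, 0, 0, 0, -2.1, 0], [0, 0, 0, 0, 0, -2.8, 0], [0, 0, 0, 0, 0, -3, 0]]

```text
time: 12.45
position: [0.5526, 0.1513, 0.0457]
tool_rot: [1.096, 1.279, -1.098]
ft_force: [0.4, -1.7, -0.7]
grip_width: 0.112
```

Run:
```python
from h import *
rep()
```

```text
12.45 [0.5526 0.1513 0.0457] [ 1.096  1.279 -1.098] [ 0.43 -1.74 -0.65] [-0.317 -0.112  0.032] 0.112
jaw -81.29 tilt 0.1
board rel hole mm [-1.6 12.4]
```

z dropped 1.3 mm with the push gone: the crossbar has found the strip slot. Re-centre x (+1.5 mm) and sink gently.

Emit:
servo_tool:
  commands:
    - [[0, 0, 0, 0.5, 0.5, 0, 0], [0, 0, 0, 1, 1, 0, 0], [0, 0, 0, 1.5, 1.5, 0, 0], [0, 0, 0, 2, 1.5, 0, 0], [0, 0, 0, 2, 1.5, 0, 0]]

```text
time: 13.08
position: [0.5549, 0.1513, 0.0443]
tool_rot: [1.097, 1.277, -1.097]
ft_force: [-0.6, 0.6, -1.2]
grip_width: 0.118
```

Run:
```python
from h import *
rep()
```

```text
13.07 [0.5549 0.1513 0.0443] [ 1.097  1.277 -1.097] [-0.55  0.65 -1.16] [-0.029  0.007 -0.014] 0.118
jaw -81.31 tilt 0.01
board rel hole mm [ 0.7 12. ]
```

Emit:
servo_tool:
  commands:
    - [[0, 0, 0, 1, 0, 0, 0], [0, 0, 0, 2, 0, 0, 0], [0, 0, 0, 3, 0, 0, 0], [0, 0, 0, 3, 0, 0, 0]]

```text
time: 13.58
position: [0.5548, 0.1511, 0.0413]
tool_rot: [1.096, 1.277, -1.097]
ft_force: [-0.1, -0.1, -0.4]
grip_width: 0.11
```

Emit:
servo_tool:
  commands:
    - [[0, 0, 0, 1, 0, 0, 0], [0, 0, 0, 2, 0, 0, 0], [0, 0, 0, 3, 0, 0, 0], [0, 0, 0, 3, 0, 0, 0]]

```text
time: 14.08
position: [0.5548, 0.1511, 0.0382]
tool_rot: [1.096, 1.277, -1.097]
ft_force: [0.3, -0.2, -0.8]
grip_width: 0.115
```

Emit:
servo_tool:
  commands:
    - [[0, 0, 0, 0.7, 0, 0, 0], [0, 0, 0, 1.4, 0, 0, 0], [0, 0, 0, 1.4, 0, 0, 0]]

```text
time: 14.45
position: [0.5549, 0.1511, 0.0369]
tool_rot: [1.097, 1.277, -1.097]
ft_force: [1.4, 0.6, -0.0]
grip_width: 0.116
```

Run:
```python
from h import *
rep()
```

```text
14.45 [0.5549 0.1511 0.0369] [ 1.097  1.277 -1.097] [ 1.37  0.56 -0.05] [0.003 0.03  0.053] 0.116
jaw -81.32 tilt 0.02
board rel hole mm [ 0.7 11.8]
```

Emit:
servo_tool:
  commands:
    - [[0, 0, 0, 0.4, 0, 0, 0], [0, 0, 0, 0.7, 0, 0, 0], [0, 0, 0, 0.7, 0, 0, 0]]

```text
time: 14.82
position: [0.555, 0.1511, 0.0366]
tool_rot: [1.096, 1.277, -1.097]
ft_force: [-1.0, -0.1, 3.6]
grip_width: 0.114
```

Run:
```python
from h import *
s=rep();print(np.round(s["joint_positions"],2))
```

```text
14.82 [0.555  0.1511 0.0366] [ 1.096  1.277 -1.097] [-1.03 -0.08  3.65] [-0.117  0.33   0.016] 0.114
jaw -81.32 tilt 0.03
board rel hole mm [ 0.8 11.8]
[ 0.3   0.43 -0.73  1.82  0.33  1.02 -1.98]
```

Home: flange seats at TCP z 0.0366 (expected 0.0365). Unload slightly, then a 90° turn about tool -x (away from the j7 limit), checking after the first half.

Emit:
servo_tool:
  commands:
    - [[-9, 0, 0, -0.3, 0, 0, 0], [-18, 0, 0, -0.5, 0, 0, 0], [-27, 0, 0, -0.5, 0, 0, 0], [-36, 0, 0, -0.5, 0, 0, 0], [-45, 0, 0, -0.5, 0, 0, 0]]

```text
time: 15.45
position: [0.5553, 0.1507, 0.0367]
tool_rot: [0.492, 1.513, -0.493]
ft_force: [-0.0, -0.4, -0.1]
grip_width: 0.117
```

Run:
```python
from h import *
s=rep();print(np.round(s["joint_positions"],2))
```

```text
15.45 [0.5553 0.1507 0.0367] [ 0.492  1.513 -0.493] [-0.04 -0.41 -0.12] [-0.174 -0.202 -0.004] 0.117
jaw -36.04 tilt 0.04
board rel hole mm [ 1.  11.4]
[ 0.41  0.48 -0.88  1.81  0.42  1.05 -1.26]
```

Emit:
servo_tool:
  commands:
    - [[-9, 0, 0, 0, 0, 0, 0], [-18, 0, 0, 0, 0, 0, 0], [-27, 0, 0, 0, 0, 0, 0], [-36, 0, 0, 0, 0, 0, 0], [-45, 0, 0, 0, 0, 0, 0]]

```text
time: 16.08
position: [0.5555, 0.1504, 0.0367]
tool_rot: [-0.123, 1.567, 0.122]
ft_force: [1.0, -1.4, -0.5]
grip_width: 0.115
```

Emit:
servo_tool:
  commands:
    - [[0, 0, 0, 0, 0, 0, 0], [0, 0, 0, 0, 0, 0, 0]]

```text
time: 16.32
position: [0.5553, 0.1504, 0.0366]
tool_rot: [-0.117, 1.567, 0.116]
ft_force: [2.1, -2.8, -0.8]
grip_width: 0.112
```

Run:
```python
from h import *
s=rep()
```

```text
16.32 [0.5553 0.1504 0.0366] [-0.117  1.567  0.116] [ 2.13 -2.83 -0.85] [-0.417 -0.398 -0.033] 0.112
jaw 8.5 tilt 0.06
board rel hole mm [ 1.  11.1]
```

Turned 89.8°. Tug test: lift by 2 mm; it should catch at about 1.5 mm.

Emit:
servo_tool:
  commands:
    - [[0, 0, 0, -1, 0, 0, 0], [0, 0, 0, -1.5, 0, 0, 0], [0, 0, 0, -2, 0, 0, 0], [0, 0, 0, -2.2, 0, 0, 0], [0, 0, 0, -2.2, 0, 0, 0]]

```text
time: 16.95
position: [0.5546, 0.1504, 0.0383]
tool_rot: [-0.119, 1.569, 0.118]
ft_force: [2.0, -2.3, -8.8]
grip_width: 0.112
```

Emit:
servo_tool:
  commands:
    - [[0, 0, 0, 1, 0, 0, 0], [0, 0, 0, 1.7, 0, 0, 0], [0, 0, 0, 2, 0, 0, 0], [0, 0, 0, 2, 0, 0, 0]]

```text
time: 17.45
position: [0.5553, 0.1507, 0.0377]
tool_rot: [-0.12, 1.567, 0.118]
ft_force: [-0.8, -4.5, 1.2]
grip_width: 0.111
```

Locked: it caught with 8.8 N at about +1.7 mm. Setting it back down onto the guide.

Emit:
servo_tool:
  commands:
    - [[0, 0, 0, 0.4, 0, 0, 0], [0, 0, 0, 0.8, 0, 0, 0], [0, 0, 0, 0.8, 0, 0, 0]]

```text
time: 17.82
position: [0.5557, 0.1508, 0.037]
tool_rot: [-0.12, 1.566, 0.118]
ft_force: [-0.4, -4.8, 1.7]
grip_width: 0.113
```

Run:
```python
from h import *
s=rep()
```

```text
17.82 [0.5557 0.1508 0.037 ] [-0.12   1.566  0.118] [-0.37 -4.83  1.75] [-1.242 -0.116 -0.006] 0.113
jaw 8.66 tilt 0.09
board rel hole mm [ 1.4 11.4]
```

Now release and withdraw straight up.

Emit:
servo_tool:
  commands:
    - [[0, 0, 0, 0, 0, 0, 16], [0, 0, 0, 0, 0, 0, 26], [0, 0, 0, 0, 0, 0, 36], [0, 0, 0, 0, 0, 0, 36], [0, 0, 0, 0, 0, 0, 36]]

```text
time: 18.45
position: [0.5549, 0.1513, 0.0361]
tool_rot: [-0.119, 1.568, 0.119]
ft_force: [-0.1, 0.0, -0.5]
grip_width: 0.406
```

Emit:
servo_tool:
  commands:
    - [[0, 0, 0, -10, 0, 0, 36], [0, 0, 0, -30, 0, 0, 36], [0, 0, 0, -60, 0, 0, 36], [0, 0, 0, -100, 0, 0, 36], [0, 0, 0, -130, 0, 0, 36]]

```text
time: 19.08
position: [0.5556, 0.1518, 0.1695]
tool_rot: [-0.119, 1.565, 0.119]
ft_force: [0.2, -0.0, -0.1]
grip_width: 0.415
```

Emit:
servo_tool:
  commands:
    - [[0, 0, 0, -20, 0, 0, 36], [0, 0, 0, -20, 0, 0, 36]]

```text
time: 19.32
position: [0.5558, 0.1516, 0.188]
tool_rot: [-0.119, 1.565, 0.119]
ft_force: [0.1, -0.1, -0.5]
grip_width: 0.413
```

Run:
```python
from h import *
s=rep();c=K("wrist");w=vision.get_image("wrist")[:,:,::-1];t=vision.get_image("top")[:,:,::-1];s2=vision.get_image("scene")[:,:,::-1]
np.savez("w6.npz",*[np.array(x) for x in c]);cv2.imwrite("pics/w6.png",w)
u,v=proj(c,(.5545,.1513,.05));u0,v0=int(u)-65,int(v)-65;print(u0,v0)
cv2.imwrite("pics/fin.png",np.hstack([cv2.resize(w[v0:v0+130,u0:u0+130],(400,400),interpolation=cv2.INTER_CUBIC),cv2.resize(s2[120:250,190:320],(400,400),interpolation=cv2.INTER_CUBIC)]))
a=cv2.imread("pics/top0.png").astype(int);b=cv2.imread("pics/scene0.png").astype(int)
for n,A,B,(x,y,X,Y) in[("mug",a,t,(322,115,380,165)),("stapler",a,t,(335,165,410,190)),("glue",b,s2,(195,230,225,290))]:
    print(n,np.abs(A[y:Y,x:X]-B[y:Y,x:X]).mean().round(1))
```

```text
19.32 [0.5558 0.1516 0.188 ] [-0.119  1.565  0.119] [ 0.13 -0.12 -0.48] [-0.015 -0.098 -0.02 ] 0.413
jaw 8.67 tilt 0.17
board rel hole mm [ 1.7 12.2]
215 132
mug 3.0
stapler 3.7
glue 3.6
```

View pics/fin.png

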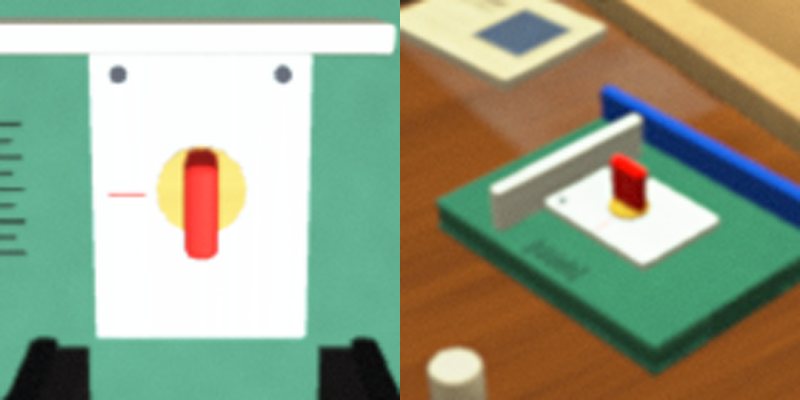

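The screw sits flange-down on the guide at left-half (201,190), with its grip along board y, so it is turned a quarter turn. The mug, stapler and glue stick are unchanged (only noise-level image differences), and the gripper is clear.

```bash
python3 -c "
from bench import close_job;print(close_job())"
```

```text
the job is handed in; nothing more can be done
None
```

The thumbscrew is locked in the board and released, and the job was handed in at about 19 s of the 72 s allowed.

I took the upright screw from the caddy, lowered it through the guide's slot and rested it on the strip. I then dragged screw and guide about 12 mm toward +y at roughly 5 N until it dropped into the hidden slot. From there I sank it to home, turned it 90°, and let go.

- **Seating:** the flange met the guide at tool height 36.6 mm, against 36.5 mm expected.
- **Lock:** a gentle tug caught at about 1.7 mm with 8.8 N, so the crossbar is under the strip (1.5 mm of play stated). After the tug the tool came back to only 37.0–37.7 mm with light force, probably a small slip in the grip. The last picture shows the flange lying on the guide.
- **Force on the board:** the highest push I read was about 9 N down, against the 30 N limit. Forces were read only at the end of each move.
- **Other things:** comparing pictures before and after, the mug, stapler and glue stick showed only small differences, which I took as noise.
- **Disagreement between measurements:** triangulating the guide slot put it about 2 mm higher than stated, within the calibration error, and it caused no trouble.

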